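# Third hand for a drawer front

## Robot

A 6-joint arm with a two-finger parallel gripper is mounted at the origin on the work surface. World frame = base frame: x ahead of the robot, y to its left, z up, the work surface at z = 0. Lengths are in m, angles in degrees, forces in N, time in s.
With the tool pointing down it reaches from about 0.25 to 0.725 m from the base axis. Payload 9.7 kg.
Tool frame: the origin (TCP) lies at the very end of the fingers, on their centre line; the grasp point (between the pads) lies 19 mm behind it (tcp_to_grasp is the distance from the TCP to the grasp point, in m); z points along the fingers, y is the line along which they close (so a half turn about z gives the same grasp; the last joint's range is limited). The gripper opens to 85 mm and grips with 20 to 120 N. Pads are 22 mm wide; open, the fingers measure 114 mm over their backs; the gripper's body (76 mm by 85 mm) begins 54 mm behind the grasp point. The pads swing forward as they close: fully open they stand 13 mm farther back than shut.
Start: joints at [-74.427, 4.979, 10.078, 95.1, 0, 90], TCP at [0.148, -0.53, 0.231] pointing down, gripper open.
Joint ranges: [-179.16, 179.16], [-48.56, 103.87], [-65.8, 70.77], [-126.05, 130.52], [-82.76, 87.17], [-180, 180]. Speed limits (degrees/s): [127.2, 127.2, 147.25, 180, 180, 180].

## Interface

Orientations are given as a 3x3 rotation matrix whose columns are the frame's x, y, z axes.
In Python, from cell import observe, camera, camera_model, finish_job, tcp_to_grasp gives the robot as it stands. The module is installed in compiled form; this text tells all that it offers.
- The arm moves only by the tool carry_out, never from a script. Its argument "series" is a list that holds one entry, the list of rows, each a list of 7 numbers: the shift along the tool's x, y, z in units of 2 cm (1.0 is 2 cm), then the turn, a rotation vector about the tool's x, y, z in units of 360 degrees (1.0 is 360 degrees), then the opening, from -1 (shut) to 1 (fully open). A call has 1 to 5 rows; each row shifts and turns the commanded pose from where the row before left it, along the tool's axes as they then stand; what a row does not reach is not made up. A row lasts 1/12 s, in which the tool goes at most 41.7 mm and 7.16 degrees, less where a joint would pass 70% of its speed; a pose out of reach is approached as far as the arm can. A call with a number of a shift or a turn outside -1 to 1 is refused whole. A call with a gripper value outside its range is refused whole. The fingers move at their own pace and stop on an object; "grip_force" is the grip in N (left out, the last holds). Time passes only in rows, so rows that do not move let the fingers close. It gives the time, the measured TCP pose, the force, the opening and the grip force at its end, in the units of the state.
- observe(): the state, without advancing time (a new reading comes with each control period).
- camera(name): name is "side" or "top" or "wrist"; returns the picture (480x640x3 uint8, red, green, blue); there is no depth.
- camera_model(name): a dict with "K" (3x3 intrinsics, pixels), "k1" (the pictures are not rectified: a ray, as slopes to the right and down, at radius r is drawn at 1 + k1 r^2 times it, then the intrinsics apply), "eye" and "attitude" of the camera in the world; the wrist camera has in their place "mount" (4x4, takes a point from camera to tool coordinates, whose origin is the TCP and whose axes are the flange's). Camera axes: x right, y up, looking along -z (the intrinsics and any distortion apply to the point x, -y, -z); pixel columns grow to the right and rows downward; lengths in m; the calibration is good to about 2 mm. A picture is of the moment at which its call begins: read the wrist's pose just before it. camera_model takes no time and is no camera call.
- finish_job(): hands the job in; it is judged then, once.
The state is a dict: "t": time; "qpos": joint angles; "dq": joint speeds; "joint_torque": joint torques, N m; "tcp_pos": TCP position; "tool_rot": TCP orientation; "contact_force": force on the tool from outside, world axes, zero at the start; "moment": the same for the moment, N m; "opening": finger opening in m; "finger_force": force on a finger pad.
Only numpy, scipy, OpenCV 4.12 (cv2) and the standard library are available. Lean on these libraries where they do the work, as an engineer would, in place of code of your own. Each camera call takes 0.05 s, during which the arm holds its last target. There are 200 camera calls.

## Task

Lift the loose wooden drawer front out of its rack, turn it round so that its bare pale back with the two dark screw holes faces the drawer box, and hold it square, upright and centred against the box's front end, its lower edge on the counter or just a hair above it, so that I can drive the screws from inside the box. Press the box back on its sprung runners with a steady push of about 12 N (more than 6 N, less than 18 N: the red pointers then stand over the green marks), never ramming it to the end of its travel and leaving the bowl, screwdriver and knob alone. Finish while still holding it there: do not let go.

Things in the scene. Friction and masses are not known exactly. Their poses are not given: they have to be found in the camera images.
- front: the loose drawer front: a flat wooden board 18 mm thick, 200 mm wide, 140 mm tall, about 0.26 kg, standing upright on its long edge in the rack. Origin: centre of its underside. x points out of the finished face (brown wood, dark double lines), -x out of the bare pale back with two dark holes, y along its width, z up. Can be pinched across its 18 mm by the top edge
- front_back (a point): centre of the drawer front's bare back at the height where it meets the box: in the front's frame 9 mm towards -x, 56 mm above the underside; axes as the front's. In the finished job it coincides with box_mouth
- rack: fixed dark wooden rack 110 x 240 mm; origin centre of its underside, z up. The front stands on its 12 mm thick base between two pairs of cheeks 30 mm long, at y = +-85 mm, rising to 48 mm above the counter, with a 22 mm wide slot between them along the rack's y axis. The front lifts straight up
- jig: fixed jig. Origin at counter height under the unpressed box's front end, x level into the box (the way to push), y sideways, z up. Its 15 mm plywood board, 230 mm wide, lies from x = 55 to 275 mm (free counter under the box's front end) and carries runners and, at x = 240 to 270 mm, a sprung stop 70 mm tall. Green marks on it beside the box show where the red pointers stand at 6 to 18 N
- drawer_box (a joint): travel of the pale open-topped drawer box (160 mm wide, 180 mm long, walls 12 mm, from 22 to 90 mm above the counter) along the jig's x, in m: 0 unpressed, growing as it is pressed back against a spring of 1 N per mm (12 N at 0.012), hard end of travel at 0.030
- box_mouth (a point): centre of the outer face of the box's front wall, 56 mm above the counter; moves with the box. Axes as the jig's: x into the box, y to the side, z up
- bowl: bystander: blue porcelain bowl, 120 mm across, 65 mm tall, origin centre of its underside
- screwdriver: bystander: red-handled screwdriver 200 mm long lying on the counter along its x, origin under its middle
- pull_knob: bystander: dark metal drawer knob, 32 mm across, 30 mm tall, origin centre of its underside
There are look-alikes about, which are no part of the job. Of the things shaped like the front, the wooden one is meant.

How it is judged (in metres and radians):
On the way:
1. the drawer front is lifted clear out of the rack (height (world z) of front above 0.052 m), for 0.1 s.
At the end, for the whole second after the job is handed in: The robot's fingers hold the drawer front with its bare back against the box's front end (within 5 mm), centred within 8 mm sideways, lower edge at most 8 mm above the counter, upright within 0.07 rad, square within 0.08 rad, at rest, pressed with 6 to 18 N (box 5 to 19 mm back on its spring) (x of front_back in the frame of box_mouth between -0.005 and 0.005 m and y of front_back in the frame of box_mouth between -0.008 and 0.008 m and height (world z) of front below 0.008 m and angle between front's own z axis and vertical below 0.07 rad and angle between the x axis of front and the x axis of box_mouth, either way round below 0.08 rad and contact force between front and jig between 6 and 18 N and value of joint drawer_box between 0.005 and 0.019 m and contact force between the fingers and front above 3 N and linear speed of front below 0.01 m/s); the arm keeps its last pose, push and grip.
It fails at once if the box is rammed to the end of its travel (value of joint drawer_box above 0.027 m).
It fails at once if a bystander is disturbed (distance of any of bowl, screwdriver, pull_knob from where it was at the start of the episode above 0.03 m).
It also fails if it takes over 45 s, if anything falls off the work surface, if the arm or the gripper's body presses on something with over 40 N, if the wrist force passes 120 N, or if a joint passes its speed limit or range.

## Working session

There is one attempt and no reset: what is moved stays moved. The work goes in short steps, Python scripts to look and compute and a tool call to move; the robot and the scene stay as the last step left them, time stands still between calls to the robot, and variables do not carry over. Pictures are saved under pics/ and viewed, at most 10 in all, crops included, and the job is handed in when it is done.

Besides the shell and the picture viewer there is one more tool, called after "Call:" as name([rows], argument=value, ...), one row to a line, values as JSON. carry_out: Moves the arm, as the interface text tells. Shifts and turns lie within -1 to 1; 1 stands for 2 cm of shift or 360 degrees of turn. Its arguments: {"type":"object","properties":{"series":{"type":"array","items":{"type":"array","items":{"type":"array","items":{"type":"number"}}}},"grip_force":{"type":"number"}},"required":["series"]}

```bash
mkdir -p pics; python3 - <<'E'
from cell import *
import cv2
s=observe(); print({k:s[k] for k in('t','tcp_pos','tool_rot','opening','contact_force')}, tcp_to_grasp)
for n in('side','top'):
    cv2.imwrite(f'pics/{n}0.png',camera(n)[:,:,::-1]); print(camera_model(n))
print(camera_model('wrist'))
E
```

```text
{'t': 0.0, 'tcp_pos': array([ 0.14760944, -0.52959076,  0.23057168]), 'tool_rot': array([[ 9.63289116e-01,  2.68465925e-01, -3.53693319e-04],
       [ 2.68466158e-01, -9.63288253e-01,  1.28981339e-03],
       [ 5.56232670e-06, -1.33741789e-03, -9.99999106e-01]]), 'opening': 0.08520206777510966, 'contact_force': array([0.10728802, 0.30130526, 0.60201074])} 0.0187
{'K': array([[454.67154583,   0.        , 314.52946261],
       [  0.        , 454.67154583, 236.00485247],
       [  0.        ,   0.        ,   1.        ]]), 'k1': -0.00954021109456055, 'eye': array([0.21564713, 0.89942987, 0.59862577]), 'attitude': array([[-0.94272802,  0.17480851, -0.28408778],
       [-0.3335152 , -0.5083097 ,  0.79397031],
       [-0.00561181,  0.84324565,  0.53749909]])}
{'K': array([[487.4554971,   0.       , 317.8197   ],
       [  0.       , 487.4554971, 239.992744 ],
       [  0.       ,   0.       ,   1.       ]]), 'k1': 0.034120687838981444, 'eye': array([0.39182678, 0.16375943, 1.25908041]), 'attitude': array([[-0.0294308 ,  0.99723762, -0.06819792],
       [-0.99950162, -0.03013955, -0.00938679],
       [-0.01141632,  0.06788767,  0.99762765]])}
{'K': array([[398.52752306,   0.        , 315.53083381],
       [  0.        , 398.52752306, 246.20264684],
       [  0.        ,   0.        ,   1.        ]]), 'k1': -0.00981238374819092, 'mount': array([[ 5.10487349e-04,  9.62818769e-01,  2.70147658e-01,
         6.92885172e-02],
       [ 9.99999841e-01, -4.26919793e-04, -3.68098241e-04,
         5.45399294e-04],
       [-2.39080513e-04,  2.70147803e-01, -9.62818834e-01,
        -1.43277626e-01],
       [ 0.00000000e+00,  0.00000000e+00,  0.00000000e+00,
         1.00000000e+00]])}
```

View pics/top0.png

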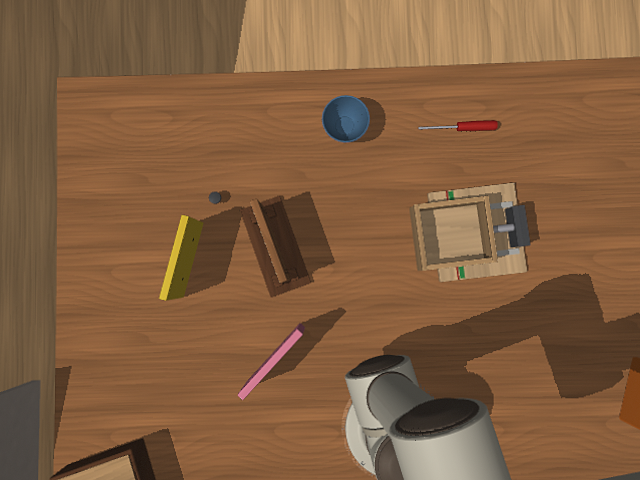

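View pics/side0.png

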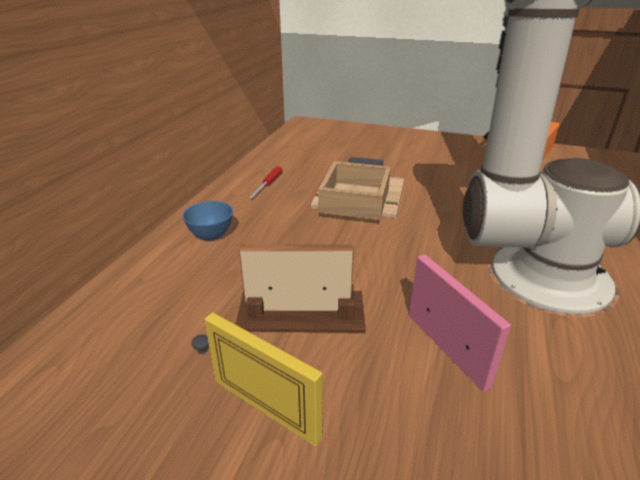

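The top view shows the wooden front in the dark rack, with its top edge running from about (253,200) to (288,283). The box mouth is at about (413,205)-(420,270), and the yellow and pink boards are the look-alikes. In the side view the pale back with its two holes faces the camera (+y), so the board needs about a half turn. Next I'll take an enlarged crop for the corners.

```bash
cat > h.py <<'E'
import numpy as np, cv2
from cell import *
def pose(n,s=None):
    m=camera_model(n)
    if n=='wrist':
        T=np.eye(4);T[:3,:3]=s['tool_rot'];T[:3,3]=s['tcp_pos'];T=T@m['mount'];return m,T[:3,3],T[:3,:3]
    return m,np.array(m['eye']),np.array(m['attitude'])
def ray(n,px,z,s=None):
    "pixels -> world points on plane z"
    m,e,R=pose(n,s);k=np.array([m['k1'],0,0,0.]);
    p=cv2.undistortPoints(np.array(px,float).reshape(-1,1,2),m['K'],k,None)[:,0]
    d=np.c_[p[:,0],-p[:,1],-np.ones(len(p))]@R.T
    return e+d*((z-e[2])/d[:,2])[:,None]
def proj(n,P,s=None):
    m,e,R=pose(n,s);c=(np.atleast_2d(P)-e)@R*[1,-1,-1]
    return cv2.projectPoints(c,np.zeros(3),np.zeros(3),m['K'],np.array([m['k1'],0,0,0.]))[0][:,0]
E
python3 - <<'E'
from h import *
im=cv2.imread('pics/top0.png')
a=cv2.resize(im[185:305,230:330],None,fx=4,fy=4,interpolation=cv2.INTER_CUBIC)
b=cv2.resize(im[175:295,400:495],None,fx=4,fy=4,interpolation=cv2.INTER_CUBIC)
cv2.imwrite('pics/crop.png',np.hstack([a,b]))
E
```

```text
(no output)
```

View pics/crop.png

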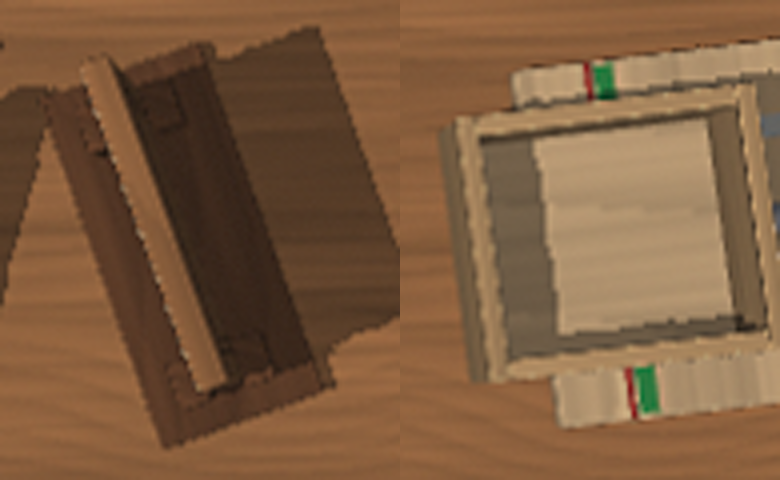

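The crop shows the front's top-edge corners at crop (82,65), (105,52), (230,378) and (197,391). The box's outer top rim at the mouth runs from (456,120) to (490,382).

```bash
python3 - <<'E'
from h import *
f=np.array([[82,65],[105,52],[230,378],[197,391]])/4+[230,185]
F=ray('top',f,.152);print('front',F.round(4),F.mean(0).round(4))
print('width',[np.linalg.norm(F[i]-F[j]).round(4) for i,j in((0,3),(1,2),(0,1),(2,3))])
d=F[0]+F[1]-F[2]-F[3];print('long dir deg',np.degrees(np.arctan2(d[1],d[0])))
b=np.array([[56,120],[90,382]])/4+[400,175]
B=ray('top',b,.09);print('box',B.round(4),B.mean(0),np.linalg.norm(B[0]-B[1]));d=B[0]-B[1];print(np.degrees(np.arctan2(d[1],d[0])))
s=np.array([[52,120],[112,352],[350,85]])/4+[400,175]
print('back rim', ray('top',s[2:],.09))
r=np.array([[45,90],[165,448],[335,384],[210,45]])/4+[230,185];R=ray('top',r,.012);print('rack',R.round(4),R.mean(0),np.linalg.norm(R[0]-R[1]),np.linalg.norm(R[1]-R[2]));d=R[0]-R[1];print(np.degrees(np.arctan2(d[1],d[0])))
E
```

```text
front [[0.5611 0.3257 0.152 ]
 [0.5682 0.3124 0.152 ]
 [0.3799 0.2455 0.152 ]
 [0.3732 0.2643 0.152 ]] [0.4706 0.287  0.152 ]
width [np.float64(0.1977), np.float64(0.1998), np.float64(0.0151), np.float64(0.02)]
long dir deg 18.83188091305124
box [[ 0.5491 -0.0591  0.09  ]
 [ 0.3913 -0.0726  0.09  ]] [ 0.47023489 -0.0658342   0.09      ] 0.1583588795987543
4.866957838987781
back rim [[ 0.56456956 -0.23517944  0.09      ]]
rack [[0.567  0.3704 0.012 ]
 [0.3353 0.2982 0.012 ]
 [0.3726 0.1889 0.012 ]
 [0.593  0.2633 0.012 ]] [0.46696836 0.28021125 0.012     ] 0.24263221417409442 0.11550117013517863
17.289669779544344
```

Call:
carry_out([
  [[0,0,-1,0,0,0.019,1],[0,0,0,0,0,0.019,1]],
])

```text
t: 0.27
tcp_pos: [0.1477, -0.53, 0.2535]
tool_rot: [[1.0, 0.028, 0.001], [0.028, -1.0, -0.002], [0.0, 0.002, -1.0]]
contact_force: [0.3, -0.7, 1.2]
opening: 0.0852
finger_force: 0.0
```

```bash
python3 -c "
from cell import *
s=observe();print(s['t'],s['qpos'],s['tcp_pos'],s['tool_rot'])"
```

```text
0.2667 [-7.44264613e+01  5.46003608e+00  1.30787121e+01  9.75117782e+01
  5.18886672e-04  1.03972475e+02] [ 0.14771961 -0.53000751  0.25345823] [[ 9.99609479e-01  2.79397480e-02  5.09622485e-04]
 [ 2.79406209e-02 -9.99607973e-01 -1.79479027e-03]
 [ 4.59276711e-04  1.80832854e-03 -9.99998260e-01]]
```

Call:
carry_out([
  [[0,0,0,0,0,-0.0195,1],[0,0,0,0,0,-0.0195,1],[0,0,0,0,0,-0.0195,1],[0,0,0,0,0,-0.0195,1],[0,0,0,0,0,-0.0195,1]],
])

```text
t: 0.68
tcp_pos: [0.1476, -0.5297, 0.2508]
tool_rot: [[0.795, 0.607, -0.0], [0.607, -0.795, 0.001], [0.0, -0.001, -1.0]]
contact_force: [0.2, -0.0, -0.5]
opening: 0.0854
finger_force: 0.0
```

Call:
carry_out([
  [[0,0,0,0,0,-0.0195,1],[0,0,0,0,0,-0.0195,1],[0,0,0,0,0,-0.0195,1],[0,0,0,0,0,-0.0195,1],[0,0,0,0,0,-0.0195,1]],
])

```text
t: 1.1
tcp_pos: [0.1476, -0.5297, 0.2509]
tool_rot: [[0.302, 0.953, -0.0], [0.953, -0.302, 0.001], [0.001, -0.0, -1.0]]
contact_force: [0.6, -0.7, 0.2]
opening: 0.0854
finger_force: 0.0
```

Call:
carry_out([
  [[0,0,0,0,0,-0.0195,1],[0,0,0,0,0,-0.0195,1],[0,0,0,0,0,-0.0195,1],[0,0,0,0,0,-0.0195,1],[0,0,0,0,0,-0.0195,1]],
])

```text
t: 1.52
tcp_pos: [0.1476, -0.5297, 0.2509]
tool_rot: [[-0.301, 0.954, -0.0], [0.954, 0.301, 0.001], [0.001, 0.0, -1.0]]
contact_force: [-0.0, 0.1, 0.3]
opening: 0.0855
finger_force: 0.0
```

Call:
carry_out([
  [[0,0,0,0,0,-0.0195,1],[0,0,0,0,0,-0.0195,1],[0,0,0,0,0,-0.0195,1],[0,0,0,0,0,-0.0195,1],[0,0,0,0,0,-0.0195,1]],
])

```text
t: 1.93
tcp_pos: [0.1476, -0.5297, 0.2509]
tool_rot: [[-0.795, 0.607, -0.0], [0.607, 0.795, 0.001], [0.001, 0.0, -1.0]]
contact_force: [-0.3, 0.8, -0.9]
opening: 0.0858
finger_force: 0.0
```

Call:
carry_out([
  [[0,0,0,0,0,-0.0195,1],[0,0,0,0,0,-0.0195,1],[0,0,0,0,0,-0.0195,1],[0,0,0,0,0,-0.0195,1],[0,0,0,0,0,-0.0195,1]],
])

```text
t: 2.35
tcp_pos: [0.1476, -0.5297, 0.2509]
tool_rot: [[-0.999, 0.039, -0.0], [0.039, 0.999, 0.001], [0.0, 0.001, -1.0]]
contact_force: [-0.1, 0.2, 0.5]
opening: 0.0854
finger_force: 0.0
```

Call:
carry_out([
  [[0,0,0,0,0,-0.0195,1],[0,0,0,0,0,-0.0195,1],[0,0,0,0,0,-0.0195,1],[0,0,0,0,0,0,1]],
])

```text
t: 2.68
tcp_pos: [0.1476, -0.5297, 0.2509]
tool_rot: [[-0.947, -0.322, -0.0], [-0.322, 0.947, 0.001], [-0.0, 0.001, -1.0]]
contact_force: [0.8, 1.0, 0.3]
opening: 0.0855
finger_force: 0.0
```

Call:
carry_out([
  [[-0.81,0.957,0,0,0,0,1],[-0.81,0.957,0,0,0,0,1],[-0.81,0.957,0,0,0,0,1],[-0.81,0.957,0,0,0,0,1],[-0.81,0.957,0,0,0,0,1]],
])

```text
t: 3.1
tcp_pos: [0.1943, -0.4122, 0.2509]
tool_rot: [[-0.95, -0.312, -0.0], [-0.312, 0.95, 0.0], [0.0, 0.001, -1.0]]
contact_force: [0.3, 0.1, 0.2]
opening: 0.0858
finger_force: 0.0
```

Call:
carry_out([
  [[-0.81,0.957,0,0,0,0,1],[-0.81,0.957,0,0,0,0,1],[-0.81,0.957,0,0,0,0,1],[-0.81,0.957,0,0,0,0,1],[-0.81,0.957,0,0,0,0,1]],
])

```text
t: 3.52
tcp_pos: [0.2409, -0.2958, 0.2511]
tool_rot: [[-0.95, -0.312, -0.0], [-0.312, 0.95, 0.0], [0.0, 0.0, -1.0]]
contact_force: [-0.2, -0.4, -0.5]
opening: 0.0856
finger_force: 0.0
```

Call:
carry_out([
  [[-0.81,0.957,0,0,0,0,1],[-0.81,0.957,0,0,0,0,1],[-0.81,0.957,0,0,0,0,1],[-0.81,0.957,0,0,0,0,1],[-0.81,0.957,0,0,0,0,1]],
])

```text
t: 3.93
tcp_pos: [0.2874, -0.1794, 0.2512]
tool_rot: [[-0.95, -0.312, 0.0], [-0.312, 0.95, -0.0], [-0.0, -0.0, -1.0]]
contact_force: [0.8, 0.1, -0.1]
opening: 0.0856
finger_force: 0.0
```

Call:
carry_out([
  [[-0.81,0.957,0,0,0,0,1],[-0.81,0.957,0,0,0,0,1],[-0.81,0.957,0,0,0,0,1],[-0.81,0.957,0,0,0,0,1],[-0.81,0.957,0,0,0,0,1]],
])

```text
t: 4.35
tcp_pos: [0.3339, -0.0629, 0.2513]
tool_rot: [[-0.95, -0.312, 0.0], [-0.312, 0.95, -0.0], [-0.0, -0.0, -1.0]]
contact_force: [-0.8, -1.1, 0.4]
opening: 0.0853
finger_force: 0.0
```

Call:
carry_out([
  [[-0.81,0.957,0,0,0,0,1],[-0.81,0.957,0,0,0,0,1],[-0.81,0.957,0,0,0,0,1],[-0.81,0.957,0,0,0,0,1],[-0.81,0.957,0,0,0,0,1]],
])

```text
t: 4.77
tcp_pos: [0.3805, 0.0536, 0.2512]
tool_rot: [[-0.95, -0.312, 0.0], [-0.312, 0.95, -0.0], [-0.0, -0.0, -1.0]]
contact_force: [1.2, -0.6, 0.3]
opening: 0.0853
finger_force: 0.0
```

Call:
carry_out([
  [[-0.81,0.957,0,0,0,0,1],[-0.81,0.957,0,0,0,0,1],[-0.81,0.957,0,0,0,0,1],[-0.81,0.957,0,0,0,0,1],[-0.81,0.957,0,0,0,0,1]],
])

```text
t: 5.18
tcp_pos: [0.4271, 0.17, 0.2511]
tool_rot: [[-0.95, -0.312, -0.0], [-0.312, 0.95, -0.0], [0.0, -0.0, -1.0]]
contact_force: [0.0, -0.2, -0.4]
opening: 0.0854
finger_force: 0.0
```

Call:
carry_out([
  [[-0.81,0.957,0,0,0,0,1],[-0.81,0.957,0,0,0,0,1],[-0.81,0.957,0,0,0,0,1],[-0.81,0.957,0,0,0,0,1],[-0.81,0.957,0,0,0,0,1]],
])

```text
t: 5.6
tcp_pos: [0.4737, 0.2863, 0.251]
tool_rot: [[-0.95, -0.312, -0.0], [-0.312, 0.95, -0.0], [0.0, -0.0, -1.0]]
contact_force: [0.5, -0.4, 0.8]
opening: 0.0853
finger_force: 0.0
```

Call:
carry_out([
  [[0,0,0,0,0,0,1],[0,0,0,0,0,0,1]],
])

```text
t: 5.77
tcp_pos: [0.4734, 0.2859, 0.2502]
tool_rot: [[-0.949, -0.314, -0.002], [-0.314, 0.949, -0.001], [0.002, -0.0, -1.0]]
contact_force: [0.6, -0.5, -0.6]
opening: 0.0855
finger_force: 0.0
```

```bash
python3 - <<'E'
from h import *
s=observe(); w=camera('wrist')[:,:,::-1].copy(); cv2.imwrite('pics/w1.png',w)
np.savez('s1',**{k:s[k] for k in('tcp_pos','tool_rot')}); print(s['qpos'].round(1),s['tcp_pos'],s['dq'].round(2))
E
```

```text
[31.1  6.  13.3 97.4 -0.  12.8] [0.47342678 0.28592714 0.25024022] [-1.33 -2.18 -1.3   0.63 -0.22 -1.33]
```

View pics/w1.png

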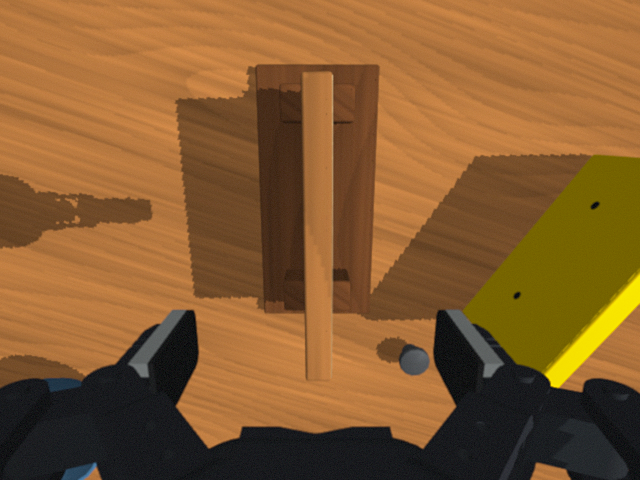

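The wrist view shows the front's top face with corners at about (303,72), (333,72), (331,380) and (306,380), nearly in line with the fingers. The knob at (413,358) is outside the fingers' width.

```bash
python3 - <<'E'
from h import *
s=np.load('s1.npz')
F=ray('wrist',[[303,72],[333,72],[331,380],[306,380]],.152,s);print(F.round(4))
print([np.linalg.norm(F[i]-F[j]).round(4) for i,j in((0,3),(1,2),(0,1),(2,3))])
d=F[0]+F[1]-F[2]-F[3];print(np.degrees(np.arctan2(d[1],d[0])));c=F.mean(0)
c=F.mean(0);print(c,'tool-frame', (s['tool_rot'].T@(c-s['tcp_pos'])/0.02).round(3))
k=ray('wrist',[[413,345]],.03,s);print('knob in tool',s['tool_rot'].T@(k[0]-s['tcp_pos']))
E
```

```text
[[0.3793 0.2466 0.152 ]
 [0.374  0.2626 0.152 ]
 [0.5621 0.326  0.152 ]
 [0.5676 0.3095 0.152 ]]
[np.float64(0.1986), np.float64(0.1985), np.float64(0.0169), np.float64(0.0174)]
-161.44871554967597
[0.47077118 0.28617709 0.152     ] tool-frame [0.113 0.056 4.912]
knob in tool [-0.13947101  0.09888782  0.21993977]
```

Call:
carry_out([
  [[0.1,0.05,0.95,0,0,-0.0005,1],[0,0,1,0,0,0,1],[0,0,1,0,0,0,1],[0,0,1,0,0,0,1],[0,0,1,0,0,0,1]],
])

```text
t: 6.23
tcp_pos: [0.471, 0.2844, 0.1518]
tool_rot: [[-0.949, -0.316, 0.001], [-0.316, 0.949, 0.0], [-0.001, 0.0, -1.0]]
contact_force: [0.5, 0.0, -0.1]
opening: 0.0853
finger_force: 0.0
```

Call:
carry_out([
  [[0,0,1,0,0,0,1],[0,0,0.9,0,0,0,1],[0,0,0,0,0,0,1]],
])

```text
t: 6.48
tcp_pos: [0.4696, 0.2836, 0.111]
tool_rot: [[-0.948, -0.317, -0.004], [-0.317, 0.948, -0.003], [0.005, -0.001, -1.0]]
contact_force: [0.3, 0.2, -0.1]
opening: 0.0855
finger_force: 0.0
```

Call:
carry_out([
  [[0,0,0,0,0,0,-1],[0,0,0,0,0,0,-1],[0,0,0,0,0,0,-1],[0,0,0,0,0,0,-1],[0,0,0,0,0,0,-1]],
], grip_force=80)

```text
t: 6.9
tcp_pos: [0.4716, 0.2856, 0.1153]
tool_rot: [[-0.948, -0.319, 0.001], [-0.319, 0.948, 0.001], [-0.001, 0.0, -1.0]]
contact_force: [-0.1, -1.1, 0.8]
opening: 0.0256
finger_force: 0.0
```

Call:
carry_out([
  [[0,0,0,0,0,0,-1],[0,0,0,0,0,0,-1],[0,0,0,0,0,0,-1],[0,0,0,0,0,0,-1],[0,0,0,0,0,0,-1]],
])

```text
t: 7.32
tcp_pos: [0.4716, 0.2858, 0.1152]
tool_rot: [[-0.948, -0.32, 0.001], [-0.32, 0.948, 0.001], [-0.001, 0.0, -1.0]]
contact_force: [-0.6, 0.8, 5.4]
opening: 0.0169
finger_force: 78.8
```

Call:
carry_out([
  [[0,0,-0.5,0,0,0,-1],[0,0,-0.8,0,0,0,-1],[0,0,-1,0,0,0,-1],[0,0,-1,0,0,0,-1],[0,0,-1,0,0,0,-1]],
])

```text
t: 7.73
tcp_pos: [0.4709, 0.2852, 0.2011]
tool_rot: [[-0.948, -0.319, -0.001], [-0.319, 0.948, -0.001], [0.001, -0.0, -1.0]]
contact_force: [0.2, -0.9, -2.9]
opening: 0.0172
finger_force: 78.0
```

Call:
carry_out([
  [[0,0,-1,0,0,0,-1],[0,0,-1,0,0,0,-1],[0,0,-1,0,0,0,-1],[0,0,-0.5,0,0,0,-1],[0,0,0,0,0,0,-1]],
])

```text
t: 8.15
tcp_pos: [0.4716, 0.2856, 0.2728]
tool_rot: [[-0.948, -0.32, 0.002], [-0.32, 0.948, 0.001], [-0.003, 0.001, -1.0]]
contact_force: [0.1, 0.5, -1.8]
opening: 0.0177
finger_force: 78.2
```

Call:
carry_out([
  [[0.325,-0.887,0,0,0,0,-1],[0.325,-0.887,0,0,0,0,-1],[0.325,-0.887,0,0,0,0,-1],[0.325,-0.887,0,0,0,0,-1],[0.325,-0.887,0,0,0,0,-1]],
])

```text
t: 8.57
tcp_pos: [0.4683, 0.19, 0.2691]
tool_rot: [[-0.948, -0.32, -0.002], [-0.32, 0.948, -0.001], [0.002, -0.0, -1.0]]
contact_force: [0.1, 0.6, -2.6]
opening: 0.0171
finger_force: 78.6
```

Call:
carry_out([
  [[0.325,-0.887,0,0,0,0,-1],[0.325,-0.887,0,0,0,0,-1],[0.325,-0.887,0,0,0,0,-1],[0.325,-0.887,0,0,0,0,-1],[0.325,-0.887,0,0,0,0,-1]],
])

```text
t: 8.98
tcp_pos: [0.4658, 0.0956, 0.2692]
tool_rot: [[-0.948, -0.32, -0.002], [-0.32, 0.948, -0.0], [0.002, 0.0, -1.0]]
contact_force: [0.2, -0.0, -3.6]
opening: 0.0172
finger_force: 78.6
```

Call:
carry_out([
  [[0.325,-0.887,0,0,0,0,-1],[0.325,-0.887,0,0,0,0,-1],[0.325,-0.887,0,0,0,0,-1],[0.325,-0.887,0,0,0,0,-1],[0.325,-0.887,0,0,0,0,-1]],
])

```text
t: 9.4
tcp_pos: [0.4633, 0.0012, 0.2693]
tool_rot: [[-0.948, -0.32, -0.002], [-0.32, 0.948, -0.0], [0.002, 0.0, -1.0]]
contact_force: [0.1, 0.1, -3.9]
opening: 0.0171
finger_force: 78.6
```

Call:
carry_out([
  [[0,0,0,0,0,0.0192,-1],[0,0,0,0,0,0.0192,-1],[0,0,0,0,0,0.0192,-1],[0,0,0,0,0,0.0192,-1],[0,0,0,0,0,0.0192,-1]],
])

```text
t: 9.82
tcp_pos: [0.4635, 0.002, 0.2692]
tool_rot: [[-0.96, 0.28, -0.002], [0.28, 0.96, -0.0], [0.002, -0.001, -1.0]]
contact_force: [0.1, 0.1, -3.3]
opening: 0.0174
finger_force: 78.9
```

Call:
carry_out([
  [[0,0,0,0,0,0.0192,-1],[0,0,0,0,0,0.0192,-1],[0,0,0,0,0,0.0192,-1],[0,0,0,0,0,0.0192,-1],[0,0,0,0,0,0.0192,-1]],
])

```text
t: 10.23
tcp_pos: [0.4635, 0.0021, 0.2692]
tool_rot: [[-0.632, 0.775, -0.002], [0.775, 0.632, -0.0], [0.001, -0.002, -1.0]]
contact_force: [-0.0, 0.4, -2.9]
opening: 0.017
finger_force: 78.9
```

Call:
carry_out([
  [[0,0,0,0,0,0.0192,-1],[0,0,0,0,0,0.0192,-1],[0,0,0,0,0,0.0192,-1],[0,0,0,0,0,0.0192,-1],[0,0,0,0,0,0.0192,-1]],
])

```text
t: 10.65
tcp_pos: [0.4635, 0.0021, 0.2692]
tool_rot: [[-0.08, 0.997, -0.002], [0.997, 0.08, -0.0], [0.0, -0.002, -1.0]]
contact_force: [-0.8, -0.4, -3.3]
opening: 0.0172
finger_force: 78.9
```

Call:
carry_out([
  [[0,0,0,0,0,0.0192,-1],[0,0,0,0,0,0.0192,-1],[0,0,0,0,0,0.0192,-1],[0,0,0,0,0,0.0192,-1],[0,0,0,0,0,0.0192,-1]],
])

```text
t: 11.07
tcp_pos: [0.4635, 0.0021, 0.2692]
tool_rot: [[0.499, 0.866, -0.002], [0.866, -0.499, -0.0], [-0.001, -0.002, -1.0]]
contact_force: [-0.0, 0.3, -4.0]
opening: 0.0172
finger_force: 78.9
```

Call:
carry_out([
  [[0,0,0,0,0,0.0192,-1],[0,0,0,0,0,0.0192,-1],[0,0,0,0,0,0.0192,-1],[0,0,0,0,0,0.0192,-1],[0,0,0,0,0,0.0192,-1]],
])

```text
t: 11.48
tcp_pos: [0.4635, 0.0021, 0.2692]
tool_rot: [[0.903, 0.43, -0.002], [0.43, -0.903, -0.0], [-0.002, -0.001, -1.0]]
contact_force: [0.0, -0.4, -3.2]
opening: 0.0171
finger_force: 78.9
```

Call:
carry_out([
  [[0,0,0,0,0,0.0192,-1],[0,0,0,0,0,0.0192,-1],[0,0,0,0,0,0.0192,-1],[0,0,0,0,0,0,-1],[0,0,0,0,0,0,-1]],
])

```text
t: 11.9
tcp_pos: [0.4636, 0.0021, 0.2695]
tool_rot: [[0.996, 0.093, -0.001], [0.093, -0.996, -0.0], [-0.001, -0.0, -1.0]]
contact_force: [0.1, -0.1, -2.6]
opening: 0.0172
finger_force: 78.9
```

```bash
python3 - <<'E'
from h import *
s=observe(); w=camera('wrist')[:,:,::-1].copy(); cv2.imwrite('pics/w2.png',w); cv2.imwrite('pics/side2.png',camera('side')[:,:,::-1])
np.savez('s2',**{k:s[k] for k in('tcp_pos','tool_rot')}); print(s['qpos'].round(1),s['tcp_pos'],s['tool_rot'].round(4))
E
```

```text
[  0.3  -5.7   3.8  99.5  -0.  174.9] [0.4635749  0.00210826 0.26953395] [[ 9.957e-01  9.260e-02 -1.400e-03]
 [ 9.260e-02 -9.957e-01 -0.000e+00]
 [-1.400e-03 -1.000e-04 -1.000e+00]]
```

View pics/w2.png

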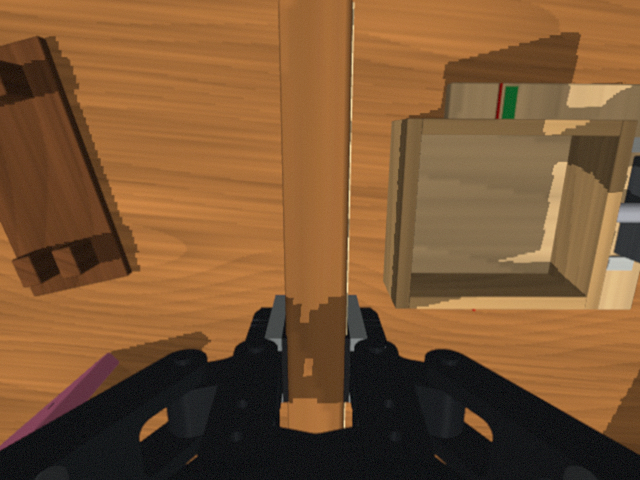

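The board is square in the fingers with its back facing the box, and the box rim shows at about (405,119) to (395,308). I'll enlarge that to get the mouth edge.

```bash
python3 - <<'E'
from h import *
im=cv2.imread('pics/w2.png')
cv2.imwrite('pics/crop2.png',np.hstack([cv2.resize(im[y:y+60,375:455],None,fx=5,fy=5,interpolation=cv2.INTER_CUBIC) for y in(95,265)]))
E
```

```text
(no output)
```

View pics/crop2.png

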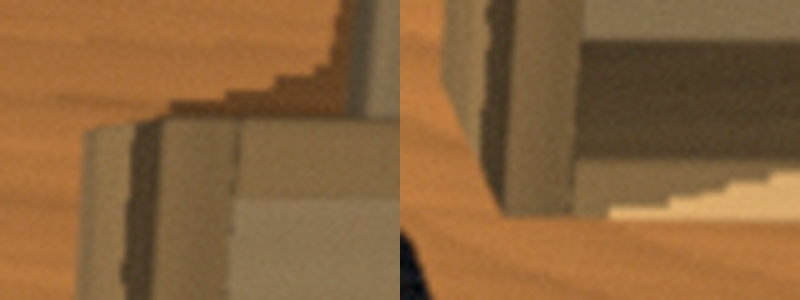

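The rim's outer corners are at crop (162,120) and (505,216), which is image (407.4,119) and (396,308.2).

```bash
python3 - <<'E'
from h import *
s=np.load('s2.npz')
B=ray('wrist',[[407.4,119],[396,308.2]],.09,s);d=B[0]-B[1];print(B.round(4),B.mean(0),np.linalg.norm(d),np.degrees(np.arctan2(d[1],d[0])))
T=ray('top',np.array([[414,205],[422.5,270.5]]),.09)
for P,a in((B,4.87),(T,4.87)):
    m=P.mean(0); jx=np.array([np.sin(np.radians(a)),-np.cos(np.radians(a)),0]); g=m-.009*jx; g[2]=s['tcp_pos'][2]
    print('contact centre',g,'tool units',s['tool_rot'].T@(g-s['tcp_pos'])/.02)
print(np.degrees(np.arctan2(s['tool_rot'][1,0],s['tool_rot'][0,0])))
E
```

```text
[[ 0.5506 -0.0615  0.09  ]
 [ 0.3924 -0.0762  0.09  ]] [ 0.47149073 -0.06885461  0.09      ] 0.15887456110866 5.285419649620187
contact centre [ 0.47072667 -0.0598871   0.26953395] tool units [ 6.91050883e-02  3.11955997e+00 -4.31630656e-04]
contact centre [ 0.46947083 -0.05686669  0.26953395] tool units [ 2.05625231e-02  2.96337556e+00 -3.48354604e-04]
5.31152477134482
```

Call:
carry_out([
  [[0.02,1,1,0,0,0,-1],[0,0,1,0,0,0,-1],[0,0,1,0,0,0,-1],[0,0,1,0,0,0,-1],[0,0,1,0,0,0,-1]],
])

```text
t: 12.42
tcp_pos: [0.4659, -0.0179, 0.1691]
tool_rot: [[0.996, 0.092, -0.0], [0.092, -0.996, 0.0], [-0.0, -0.0, -1.0]]
contact_force: [0.2, -0.2, -3.9]
opening: 0.0172
finger_force: 79.3
```

Call:
carry_out([
  [[0,0,1,0,0,0,-1],[0,0,1,0,0,0,-1],[0,0,0.6,0,0,0,-1],[0,0,0,0,0,0,-1],[0,0,0,0,0,0,-1]],
])

```text
t: 12.83
tcp_pos: [0.4658, -0.0177, 0.1184]
tool_rot: [[0.996, 0.09, -0.001], [0.09, -0.996, 0.0], [-0.001, -0.0, -1.0]]
contact_force: [0.7, -0.3, -2.7]
opening: 0.0173
finger_force: 79.2
```

Call:
carry_out([
  [[0,0,0.2,0,0,0,-1],[0,0,0.2,0,0,0,-1],[0,0,0,0,0,0,-1],[0,0,0,0,0,0,-1]],
])

```text
t: 13.17
tcp_pos: [0.4662, -0.0178, 0.1106]
tool_rot: [[0.996, 0.089, 0.0], [0.089, -0.996, -0.0], [0.0, 0.0, -1.0]]
contact_force: [-0.7, 0.3, -3.0]
opening: 0.0172
finger_force: 79.2
```

Call:
carry_out([
  [[0,0.3,0.1,0,0,0,-1],[0,0.4,0.12,0,0,0,-1],[0,0.5,0,0,0,0,-1],[0,0.3,0,0,0,0,-1],[0,0,0,0,0,0,-1]],
])

```text
t: 13.58
tcp_pos: [0.4688, -0.0491, 0.1059]
tool_rot: [[0.996, 0.087, -0.0], [0.087, -0.996, -0.0], [-0.0, 0.0, -1.0]]
contact_force: [0.4, -0.4, -3.8]
opening: 0.0173
finger_force: 79.3
```

Call:
carry_out([
  [[0,0.2,0,0,0,0,-1],[0,0.2,0,0,0,0,-1],[0,0.2,0,0,0,0,-1],[0,0,0,0,0,0,-1],[0,0,0,0,0,0,-1]],
])

```text
t: 14.0
tcp_pos: [0.4698, -0.0596, 0.1059]
tool_rot: [[0.996, 0.089, 0.0], [0.089, -0.996, 0.0], [0.0, -0.0, -1.0]]
contact_force: [0.2, 0.6, -2.0]
opening: 0.0167
finger_force: 79.5
```

Call:
carry_out([
  [[0,0.1,0,0,0,0,-1],[0,0.1,0,0,0,0,-1],[0,0,0,0,0,0,-1],[0,0,0,0,0,0,-1]],
])

```text
t: 14.33
tcp_pos: [0.4702, -0.0633, 0.1059]
tool_rot: [[0.996, 0.089, 0.0], [0.089, -0.996, 0.001], [0.0, -0.001, -1.0]]
contact_force: [0.1, 4.7, -2.1]
opening: 0.0168
finger_force: 79.6
```

Call:
carry_out([
  [[0,0.12,0,0,0,0,-1],[0,0.12,0,0,0,0,-1],[0,0.12,0,0,0,0,-1],[0,0,0,0,0,0,-1],[0,0,0,0,0,0,-1]],
])

```text
t: 14.75
tcp_pos: [0.4707, -0.0696, 0.106]
tool_rot: [[0.996, 0.09, -0.0], [0.09, -0.996, 0.003], [0.0, -0.003, -1.0]]
contact_force: [-1.8, 10.1, -1.0]
opening: 0.0172
finger_force: 79.8
```

Call:
carry_out([
  [[0,0,0,0,0,0,-1],[0,0,0,0,0,0,-1],[0,0,0,0,0,0,-1],[0,0,0,0,0,0,-1],[0,0,0,0,0,0,-1]],
])

```text
t: 15.17
tcp_pos: [0.4707, -0.0695, 0.1059]
tool_rot: [[0.996, 0.09, -0.0], [0.09, -0.996, 0.003], [0.0, -0.003, -1.0]]
contact_force: [-0.9, 10.9, -1.1]
opening: 0.0166
finger_force: 79.9
```

```bash
python3 - <<'E'
from h import *
f=[]
for i in range(5):
    t=camera('top')[:,:,::-1]; s=observe(); f.append(s['contact_force'])
print(np.mean(f,0),np.std(f,0),s['tcp_pos'],s['tool_rot'].round(4))
a=cv2.resize(t[170:300,390:500],None,fx=3.6,fy=3.6,interpolation=cv2.INTER_CUBIC)
b=camera('side')[:,:,::-1][110:240,270:430]
b=cv2.resize(b,(400,468*400//576),interpolation=cv2.INTER_CUBIC)
c=np.zeros((468,a.shape[1]+400,3),np.uint8);c[:,:a.shape[1]]=a[:468];c[:b.shape[0],a.shape[1]:]=b
cv2.imwrite('pics/fin.png',c)
E
```

```text
[-0.3081431  10.33633797 -0.7697583 ] [0.5400255  0.4572924  0.45268891] [ 0.47072496 -0.06948428  0.10599428] [[ 9.96e-01  8.97e-02  0.00e+00]
 [ 8.97e-02 -9.96e-01  2.70e-03]
 [ 3.00e-04 -2.60e-03 -1.00e+00]]
```

View pics/fin.png

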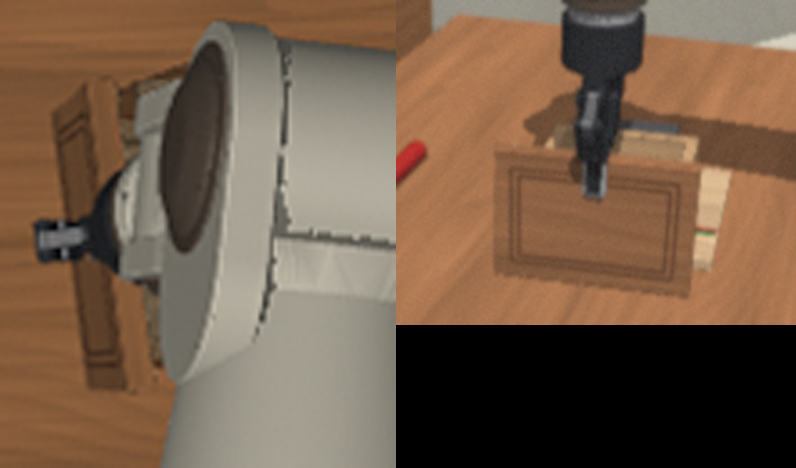

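The front stands against the box with its finished face outward. The side crop shows its corners at about (497,145), (697,168), (495,275) and (690,297). I'll check height, tilt and centring against the prediction.

```bash
python3 - <<'E'
from h import *
s=observe();R=s['tool_rot'];
px=np.array([[497,145],[697,168],[690,297],[495,275]],float);px[:,0]-=396;px=px/2.5+[270,110]
out=-R[:,1];c=s['tcp_pos']+.009*out
P=[c+sx*.1*R[:,0]+np.array([0,0,z-c[2]]) for sx,z in((1,.143),(-1,.143),(-1,.003),(1,.003))]
q=proj('side',np.array(P));print(px.round(1),q.round(1),sep='\n')
# world points on the predicted outer-face plane
for p in px:
    A=[ray('side',[p],z)[0] for z in(0,.1)];d=A[1]-A[0];t=((c-A[0])@out)/(d@out);X=A[0]+t*d
    print('along width',((X-c)@R[:,0]).round(4),'z',X[2].round(4))
E
```

```text
[[310.4 168. ]
 [390.4 177.2]
 [387.6 228.8]
 [309.6 220. ]]
[[308.8 169.5]
 [391.8 177.9]
 [387.  229.1]
 [309.5 219.4]]
along width 0.096 z 0.1473
along width -0.0966 z 0.1443
along width -0.1015 z 0.0042
along width 0.0996 z 0.0014
```

Call:
carry_out([
  [[0,0.08,0,0,0,0,-1],[0,0,0,0,0,0,-1],[0,0,0,0,0,0,-1],[0,0,0,0,0,0,-1],[0,0,0,0,0,0,-1]],
])

```text
t: 15.88
tcp_pos: [0.4708, -0.0708, 0.106]
tool_rot: [[0.996, 0.09, -0.0], [0.09, -0.996, 0.003], [0.0, -0.003, -1.0]]
contact_force: [-0.1, 11.5, -0.7]
opening: 0.0169
finger_force: 80.0
```

```bash
python3 - <<'E'
from h import *
f=[]
for i in range(5): camera('top'); s=observe(); f.append(s['contact_force'])
m=np.mean(f,0);print(m,s['tcp_pos'],s['finger_force'],s['t'])
if 9.5<m[1]<14: print(finish_job())
E
```

```text
[-0.53632361 11.78010494 -0.48733493] [ 0.47084136 -0.07082357  0.10599321] 79.97220039367676 16.1333
the job is handed in; nothing more can be done
None
```

I handed the job in at 16.1 s with the drawer front still gripped: its bare back is against the box, upright, square and about centred, its lower edge about 3 mm above the counter, and the push is about 11.8 N; I have not seen the judge's result.

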